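# Key and seat the loading platen

### The arm

A 7-joint arm with a two-finger parallel gripper is mounted at the origin on the work surface. World frame = base frame: x ahead of the robot, y to its left, z up, the work surface at z = 0. Lengths are in m, angles in rad, forces in N, time in s.
With the tool pointing down it reaches from about 0.425 to 0.975 m from the base axis. Payload 16.7 kg.
Tool frame: the origin (TCP) lies at the very end of the fingers, on their centre line; the grasp point (between the pads) lies 19 mm behind it; x points along the fingers, y is the direction in which the jaws open and shut, and the axes are right-handed (so a half turn about x gives the same grasp; the last joint's range is limited). The gripper opens to 85 mm and grips with 20 to 120 N. Pads are 22 mm wide; open, the fingers measure 114 mm over their backs; the gripper's body (76 mm by 85 mm) begins 54 mm behind the grasp point. The pads swing forward as they close: fully open they stand 13 mm farther back than shut.
Start: joints at [-1.472, 0.426, 0.074, 1.606, -0.034, 1.111, -0.067], TCP at [0.166, 0.654, 0.231] pointing down, gripper open.
Joint ranges: [-2.85, 2.85], [-0.5, 2.14], [-1.23, 1.37], [0.21, 2.46], [-1.02, 4.16], [0.16, 2.05], [-2.73, 2.73]. Speed limits (rad/s): [1.89, 1.89, 2.39, 2.39, 3.01, 3.01, 3.01].

### API

Orientations are given as a rotation vector (axis times angle).
In Python, from cell import ctrl gives the robot as it stands.
- The arm moves only by the shell command python3 -m crank 'ROWS'. ROWS is a JSON object of lists of equal length, an entry for each row: "translation": the shift along the tool's x, y, z in mm, a list of three; "rot": the turn, a rotation vector about the tool's x, y, z in degrees, a list of three; "hand": the gripper's target within -1 to 1 (shut at 1, half-way at 0, fully open at -1). In form: {"translation": [[dx, dy, dz], ...], "rot": [[ax, ay, az], ...], "hand": [hand, ...]}. A call has 1 to 12 rows; each row is the pose to reach, as a shift and turn from the pose commanded when the call began, along the tool's axes at that moment; what a row does not reach only later rows make up. A row lasts 1/12 s, in which the tool goes at most 41.7 mm and 7.16 degrees, less where a joint would pass 70% of its speed; a pose out of reach is approached as far as the arm can. A call with a gripper value outside its range is refused whole. The fingers move at their own pace and stop on an object; the grip force is fixed at half the most. Time passes only in rows, so rows that repeat a pose let the fingers close. It gives the time, the measured TCP pose, the force and the opening at its end, in the units of the state.
- ctrl.observe(): the state, without advancing time (a new reading comes with each control period).
- ctrl.camera(name): name is "scene" or "top" or "wrist"; returns a dict with "frame" (400x640x3 uint8, red, green, blue), "range_z" (400x640 float32, m along the optical axis (not along the pixel's ray), 0 where there is no reading), "K" (3x3 intrinsics, pixels), "k1" (the pictures are not rectified: a ray, as slopes to the right and down, at radius r is drawn at 1 + k1 r^2 times it, then the intrinsics apply), "world_from_camera" (4x4, takes a point from camera to world coordinates). Camera axes: x right, y up, looking along -z (the intrinsics and any distortion apply to the point x, -y, -z); pixel columns grow to the right and rows downward; lengths in m; the calibration is good to about 2 mm. A picture is of the moment at which its call begins.
- ctrl.job_done(): hands the job in, once; it reports no verdict.
The state is a dict: "time_s": time; "q": joint angles; "dq": joint speeds; "effort": joint torques, N m; "eef_pos": TCP position; "orientation": TCP orientation; "wrist_force": force on the tool from outside, world axes, zero at the start; "moment": the same for the moment, N m; "gripper_width": finger opening in m.
Only numpy, scipy, OpenCV 4.12 (cv2) and the standard library are available. Lean on these libraries where they do the work, as an engineer would, in place of code of your own. Each camera call takes 0.05 s, during which the arm holds its last target.

### The job

Push the notched aluminium platen round by fingertip, against one of its two black posts, until its notch is over the steel pin at the red key block, then press the platen fully down until it is seated with the pin in the notch. Lift nothing, leave the rock cores standing where they are, and finish clear of everything.

Things in the scene. Friction and masses are not known exactly. Their poses are not given: they have to be found in the camera images.
- base: Fixed round dark steel base, 170 mm diameter, 18 mm thick, the platen's spindle at its centre. Origin: centre of its underside, on the bench; z up, x points from the spindle to the pin. A red key on it: a bar 14 mm wide under the platen, and outside the platen's rim a block 30 x 30 mm, top 36 mm above the bench, centred 87 mm from the axis, on a tongue of the base reaching 106 mm.
- pin (a point): Top of the fixed upright steel pin, 10 mm diameter with a domed top, standing on the red bar 55 mm from the spindle axis, 39.5 mm above the bench. The raised platen hides it from above until the notch is over it; the red block outside the rim shows its bearing.
- platen (a joint): Turn of the platen about its upright spindle, rad: 0 with the notch exactly over the pin, positive counter-clockwise seen from above. Starts at 0.7 to 2.2, so the short way is clockwise; end stops at +-3.1. Turns stiffly (about 0.1 N m) and stays where it is left. The pin enters the notch within about +-0.07 rad.
- hub (a joint): How far the platen and its hub are pressed down the spindle, m: 0 raised as at the start, 0.010 fully seated, negative pulled up. A tight seal holds it at any height: about 6 N downward on hub or platen moves it and it stays down. Off the notch the pin stops it, with some spring: 25 N sinks it about 4 mm, and part of that returns.
- hub_top (a point): Centre of the flat top of the brass hub, on the spindle axis: 26 mm diameter, standing 6 mm above the platen's face, 62 mm above the bench when raised, 52 mm when seated. It slides with the platen but does not turn; a good place to press.
- notch (a point): Middle of the U-shaped notch (18 mm wide, 21 mm deep radially, right through) in the platen's rim, at the level of its top face, 55 mm from the axis. The platen is a level aluminium disc, 130 mm diameter, 16 mm thick, top face 56 mm above the bench raised, 46 mm seated. A thin orange line on it points from the hub to the notch.
- post_a (a point): Centre of the top of a round black post standing up from the platen, 14 mm diameter, 24 mm high above the face, 40 mm from the spindle axis, 90 degrees counter-clockwise of the notch. Pushing it sideways turns the platen.
- post_b (a point): Centre of the top of the other post, the same, 90 degrees clockwise of the notch.
- core_grey: Loose grey rock core standing upright, 50 mm diameter, 100 mm high, about 0.45 kg. Origin: centre of its underside. To be left alone.
- core_ochre: Loose ochre yellow rock core standing upright, 50 mm diameter, 100 mm high, about 0.45 kg. Origin: centre of its underside. To be left alone.
- core_buff: Loose pale buff rock core standing upright, 50 mm diameter, 100 mm high, about 0.45 kg. Origin: centre of its underside. To be left alone.
Not all that is in view belongs to the job. What is meant by the base is not green, and is the larger of those in its own colour.

How it is judged:
At the end, for the whole second after the job is handed in: The platen is pressed at least 8 mm of its 10 mm down and stays there, with the middle of its notch within 7 mm of the pin seen from above; each rock core stands upright within 20 mm of where it began (value of joint hub above 0.008 m and horizontal distance between notch and pin below 0.007 m and velocity of joint hub below 0.005 m/s and distance of each of core_grey, core_ochre, core_buff from where it was at the start of the episode below 0.02 m and angle between each of core_grey, core_ochre, core_buff's own z axis and vertical below 0.2 rad); the robot touches nothing.
It fails at once if the platen is lifted more than 4 mm up its spindle (value of joint hub below -0.004 m).
It fails at once if the grey rock core is lifted, knocked over or shifted more than 20 mm (distance of core_grey from where it was at the start of the episode above 0.02 m or angle between core_grey's own z axis and vertical above 0.3 rad or height (world z) of core_grey above 0.006 m).
It fails at once if the ochre yellow rock core is lifted, knocked over or shifted more than 20 mm (distance of core_ochre from where it was at the start of the episode above 0.02 m or angle between core_ochre's own z axis and vertical above 0.3 rad or height (world z) of core_ochre above 0.006 m).
It fails at once if the pale buff rock core is lifted, knocked over or shifted more than 20 mm (distance of core_buff from where it was at the start of the episode above 0.02 m or angle between core_buff's own z axis and vertical above 0.3 rad or height (world z) of core_buff above 0.006 m).
It also fails if it takes over 45 s, if anything falls off the work surface, if the arm or the gripper's body presses on something with over 40 N, if the wrist force passes 120 N, or if a joint passes its speed limit or range.

## Working session

There is one attempt and no reset: what is moved stays moved. The work goes in short steps, Python scripts to look and compute and a shell command to move; the robot and the scene stay as the last step left them, time stands still between calls to the robot, and variables do not carry over. Pictures are saved under pics/ and viewed, and the job is handed in when it is done.

```bash
ls; mkdir -p pics
cat > h.py <<'E'
from cell import ctrl
import numpy as np, cv2
def grab(n,tag):
    c=ctrl.camera(n); cv2.imwrite(f'pics/{tag}_{n}.png',c['frame'][:,:,::-1]); np.savez(f'pics/{tag}_{n}.npz',**c); return c
def pts(c):
    z=c['range_z']; h,w=z.shape
    u,v=np.meshgrid(np.arange(w),np.arange(h))
    return cast(c,u.ravel(),v.ravel(),z.ravel()).reshape(h,w,3)
def slopes(c,u,v):
    K=c['K'];k=float(c['k1'])
    x=(np.asarray(u,float)-K[0,2])/K[0,0];y=(np.asarray(v,float)-K[1,2])/K[1,1]
    xs,ys=x.copy(),y.copy()
    for _ in range(20):
        f=1+k*(xs**2+ys**2); xs,ys=x/f,y/f
    return xs,ys
def cast(c,u,v,z):
    xs,ys=slopes(c,u,v); T=c['world_from_camera']
    p=np.stack([xs*z,-ys*z,-z],-1); return p@T[:3,:3].T+T[:3,3]
def plane(c,u,v,h):
    xs,ys=slopes(c,u,v);T=c['world_from_camera']
    d=np.stack([xs,-ys,-np.ones_like(xs)],-1)@T[:3,:3].T
    return T[:3,3]+d*((h-T[2,3])/d[...,2])[...,None]
E
python3 - <<'E'
from h import *
for n in('scene','top','wrist'): c=grab(n,'a');print(n,c['K'][0,0],c['k1'],c['world_from_camera'][:3,3].round(3),c['world_from_camera'][:3,2].round(2))
print(ctrl.observe())
E
```

```text
pics
scene 420.0564437318153 -0.0321688631716472 [ 1.206 -0.589  0.843] [ 0.51 -0.53  0.68]
top 509.92383498867616 -0.0756684368691996 [ 0.558 -0.     1.292] [-0.07  0.01  1.  ]
wrist 352.706691403981 0.024470078622872687 [0.096 0.672 0.373] [-0.27  0.07  0.96]
{'time_s': 0.15, 'q': array([-1.47249305,  0.42656932,  0.07384154,  1.60644337, -0.03408275,
        1.11080962, -0.0670766 ]), 'dq': array([-0.00018932, -0.0019153 , -0.0004997 , -0.00524127,  0.0003479 ,
        0.00235243, -0.00055663]), 'effort': array([ 4.35189460e-03, -9.50307655e+01,  3.76417056e+00, -4.63760197e+01,
        1.94134761e-02,  7.67886406e-03, -6.38377031e-06]), 'eef_pos': array([0.16550125, 0.65407477, 0.23079106]), 'orientation': array([ 0.19376215,  1.56207927, -0.19528885]), 'wrist_force': array([0.58808955, 0.00229075, 0.51672986]), 'moment': array([-3.35350118e-02, -5.14692852e-05,  1.49301608e-02]), 'gripper_width': 0.08567013563287991}
```

View pics/a_top.png

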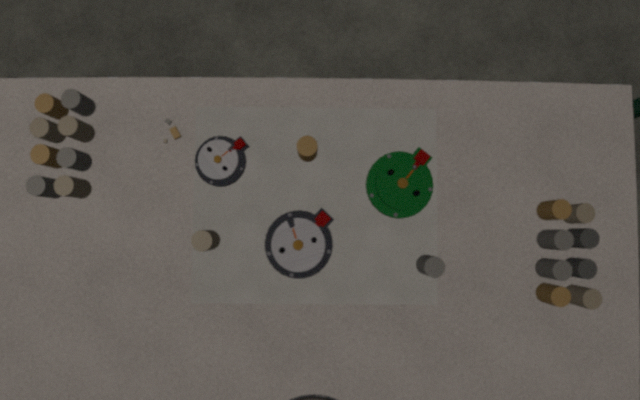

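View pics/a_scene.png

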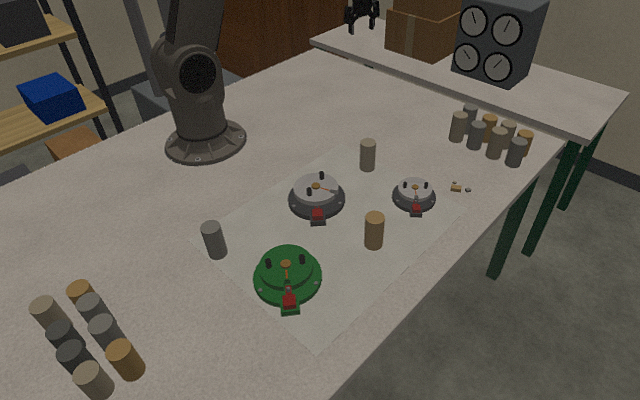

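The top view shows the larger grey base at about (298,244), its key block at (323,219) and the notch with its orange line at about (291,222). Its posts are at (282,249) and (314,240). The cores are grey (432,266), ochre (307,147) and buff (203,241). The green base and the small grey base are decoys.

Run:
```python
from h import *
c=dict(np.load('pics/a_top.npz')); P=pts(c); f=c['frame']
cv2.imwrite('pics/crop.png',cv2.resize(f[195:290,250:350,::-1],None,fx=6,fy=6,interpolation=cv2.INTER_CUBIC))
hsv=cv2.cvtColor(f,cv2.COLOR_RGB2HSV)
sub=np.zeros(f.shape[:2],bool); sub[200:290,255:345]=1
def cen(m,h,name):
    n,l,s,ct=cv2.connectedComponentsWithStats(m.astype(np.uint8))
    for i in range(1,n):
        if s[i,4]>8: 
            p=plane(c,ct[i,0],ct[i,1],h); d=P[l==i]; print(name,s[i,4],ct[i].round(1),p.round(4),'depth med',np.median(d,0).round(4))
H,S,V=[hsv[...,i] for i in range(3)]
cen(sub&((H<6)|(H>172))&(S>150),.036,'red')
cen(sub&(H>9)&(H<28)&(S>90),.062,'hub')
cen(sub&(V<42),.080,'post')
# cores
for n,(u,v) in dict(grey=(432,266),ochre=(307,147),buff=(203,241)).items():
    w=P[v-20:v+20,u-20:u+20]; m=(w[...,2]>.09)&(w[...,2]<.115); q=w[m]; print(n,m.sum(),q.mean(0).round(4),(q.min(0)+q.max(0))[:2]/2)
# platen: height band
m=sub&(P[...,2]>.05)&(P[...,2]<.061); m=m.astype(np.uint8)
ct,_=cv2.findContours(m,0,1); k=max(ct,key=cv2.contourArea); (u,v),r=cv2.minEnclosingCircle(k); print('platen',u,v,r,plane(c,u,v,.056))
```

```text
red 161 [322.  218.7] [ 0.5818 -0.0162  0.036 ] depth med [ 0.581  -0.0161  0.0366]
hub 75 [297.7 244.5] [0.519  0.0422 0.062 ] depth med [0.52   0.0414 0.0618]
post 295 [286.8 223.3] [0.5694 0.0677 0.08  ] depth med [0.5806 0.0734 0.0191]
post 120 [326.9 235.6] [ 0.5411 -0.0275  0.08  ] depth med [ 0.5404 -0.0292  0.0186]
post 12 [313.5 239.5] [0.5315 0.0042 0.08  ] depth med [0.5315 0.0042 0.0812]
post 15 [281.6 249.6] [0.5072 0.0794 0.08  ] depth med [0.5065 0.0784 0.0828]
post 180 [313.8 267.5] [0.4656 0.003  0.08  ] depth med [ 0.4559 -0.0011  0.0191]
post 84 [277.9 266.1] [0.4682 0.0877 0.08  ] depth med [0.4615 0.0943 0.0186]
grey 356 [ 0.4701 -0.2774  0.1004] [ 0.47030785 -0.27880838]
ochre 356 [0.752  0.0232 0.1003] [0.75275382 0.02361123]
buff 381 [0.5273 0.2648 0.1007] [0.52737379 0.26496875]
platen 297.31817626953125 244.65908813476562 27.088157653808594 [0.51833154 0.04321065 0.056     ]
```

View pics/crop.png

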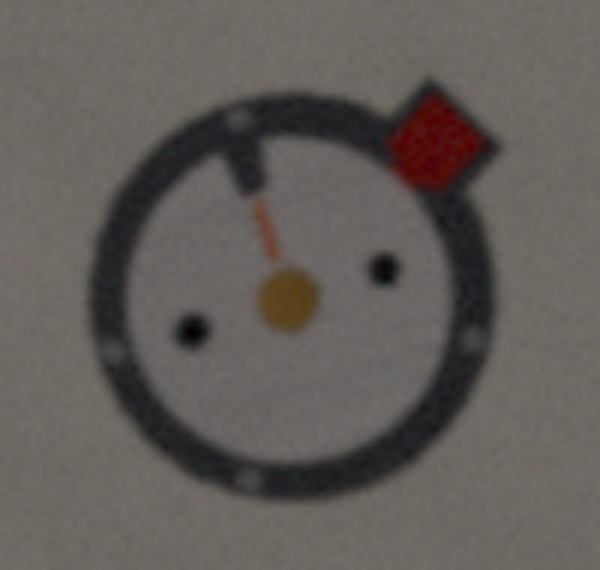

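View pics/a_wrist.png

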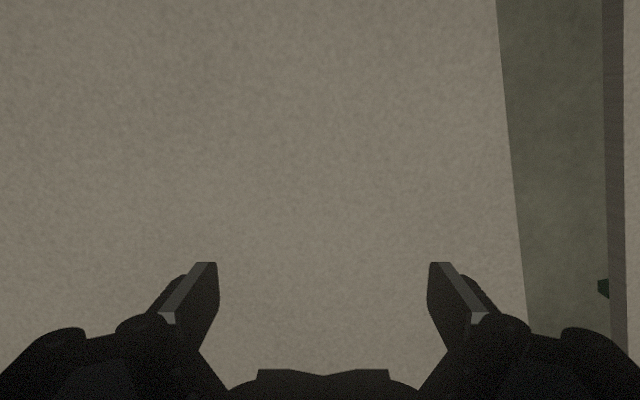

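Target axis is at about (0.519, 0.042) and the key bearing is about -43°. The posts put the notch at about 18°, so the platen angle is about +61° (1.07 rad). Next I work out the approach to the robot side of post A in tool axes.

```bash
cat >> h.py <<'E'
from scipy.spatial.transform import Rotation as R
def rel(targets, base=None):
    """targets: list of (pos, yaw) tool down, yaw=world heading (deg) of tool z."""
    s=ctrl.observe(); p0=s['eef_pos']; R0=R.from_rotvec(s['orientation']).as_matrix()
    out=[]
    for p,yaw in targets:
        a=np.radians(yaw); z=np.array([np.cos(a),np.sin(a),0]); x=np.array([0,0,-1.]); y=np.cross(z,x)
        Rt=np.column_stack([x,y,z])
        rv=R.from_matrix(R0.T@Rt).as_rotvec(degrees=True)
        out.append((np.round((R0.T@(np.array(p)-p0))*1000,1).tolist(),np.round(rv,1).tolist()))
    for o in out: print(o)
E
python3 - <<'E'
from h import *
s=ctrl.observe();M=R.from_rotvec(s['orientation']).as_matrix();print(M.round(3))
C=np.array([.519,.042]);th=np.radians(108.3)
A=C+.04*np.array([np.cos(th),np.sin(th)]);t=np.array([np.sin(th),-np.cos(th)])
print(A,t)
F=A-t*.040; print(F)
yaw=18.3
rel([((*F,.18),18.3),((*F,.18),-72),((*F,.18),198)])
E
```

```text
[[-0.     0.245  0.969]
 [-0.001  0.969 -0.245]
 [-1.    -0.001  0.   ]]
[0.5064403  0.07997702] [0.94942548 0.31399246]
[0.46846328 0.06741732]
([51.3, -494.4, 437.6], [-32.5, -0.0, 0.1])
([51.3, -494.4, 437.6], [57.8, 0.0, 0.0])
([51.3, -494.4, 437.6], [147.8, 0.1, 0.0])
```

```bash
python3 -m crank '{"translation":[[0,-30,27],[0,-60,53],[0,-90,80],[0,-120,106],[0,-150,133],[0,-180,159],[0,-210,186],[0,-240,212],[0,-270,239],[0,-300,265],[0,-300,265],[0,-300,265]],"rot":[[-2,0,0],[-4,0,0],[-6,0,0],[-8,0,0],[-10,0,0],[-12,0,0],[-14,0,0],[-16,0,0],[-18,0,0],[-20,0,0],[-20,0,0],[-20,0,0]],"hand":[1,1,1,1,1,1,1,1,1,1,1,1]}'
python3 - <<'E'
from h import *
print(ctrl.observe()['q'].round(2))
rel([((.4685,.0674,.18),18.3)])
E
```

```text
time_s: 1.15
eef_pos: [0.3498, 0.2967, 0.2315]
orientation: [-0.076, 1.569, 0.077]
wrist_force: [-0.1, 0.1, 0.2]
gripper_width: -0.0002
[-1.04  0.06  0.21  2.08 -0.02  1.    0.84]
([51.5, -239.8, 95.9], [-12.7, 0.0, -0.0])
```

```bash
python3 -m crank '{"translation":[[0,-30,12],[0,-60,24],[0,-90,36],[0,-120,48],[0,-150,60],[0,-180,72],[10,-210,84],[25,-240,96],[40,-240,96],[51,-240,96],[51,-240,96],[51,-240,96]],"rot":[[-2,0,0],[-4,0,0],[-6,0,0],[-8,0,0],[-10,0,0],[-12,0,0],[-12.7,0,0],[-12.7,0,0],[-12.7,0,0],[-12.7,0,0],[-12.7,0,0],[-12.7,0,0]],"hand":[1,1,1,1,1,1,1,1,1,1,1,1]}'
python3 - <<'E'
from h import *
print(ctrl.observe()['q'].round(2))
rel([((.4685,.0674,.066),18.3)])
grab('top','b');grab('wrist','b');grab('scene','b')
E
```

```text
time_s: 2.15
eef_pos: [0.4684, 0.0702, 0.1801]
orientation: [-0.255, 1.557, 0.254]
wrist_force: [0.4, 0.6, -0.2]
gripper_width: 0.0001
[-0.7   0.16  0.46  2.12 -0.09  0.88  1.71]
([114.1, -2.7, -0.7], [0.3, -0.1, 0.0])
```

View pics/b_wrist.png

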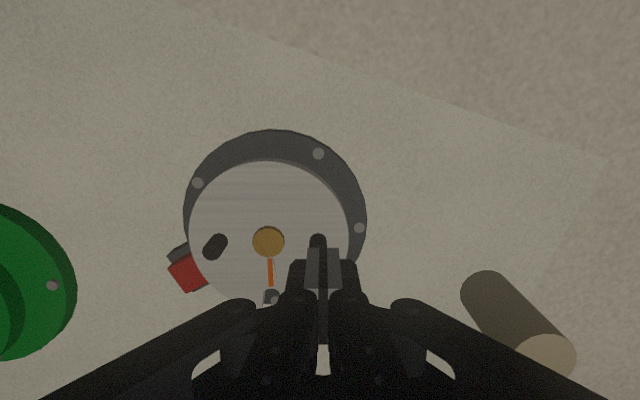

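View pics/b_scene.png

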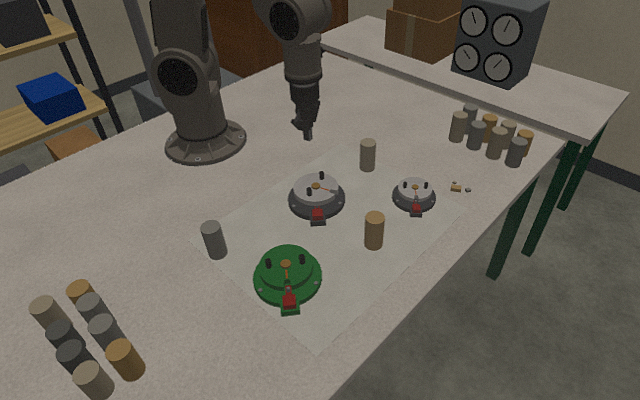

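View pics/b_top.png

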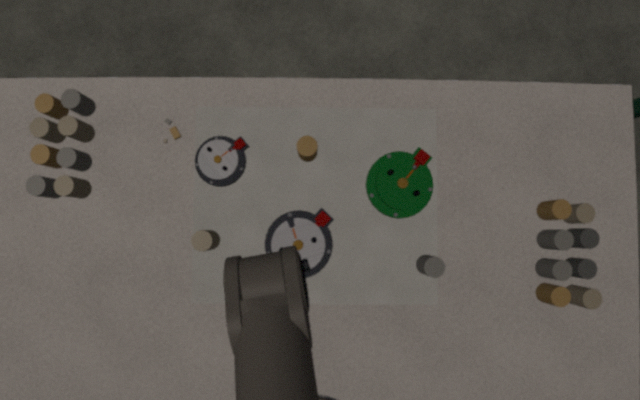

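The wrist view shows the hub at (268,242), and the fingertips near (320,260) close to post A. The orientation of this view is unclear, so I check the camera pose and the projections numerically before descending.

Run:
```python
from h import *
c=dict(np.load('pics/b_wrist.npz'));print(c['world_from_camera'].round(3)); P=pts(c)
for u,v in [(268,242),(215,246),(318,240),(318,262),(320,300),(272,298),(187,275),(545,350)]: print(u,v,P[v,u].round(4))
print(R.from_rotvec(ctrl.observe()['orientation']).as_matrix().round(2))
```

```text
[[-0.318 -0.909 -0.268  0.401]
 [ 0.948 -0.306 -0.089  0.047]
 [-0.001 -0.282  0.959  0.323]
 [ 0.     0.     0.     1.   ]]
268 242 [0.5196 0.0404 0.0612]
215 246 [0.5266 0.0044 0.08  ]
318 240 [0.5008 0.0765 0.0723]
318 262 [0.4599 0.0647 0.1972]
320 300 [0.463  0.0668 0.2185]
272 298 [0.5916 0.0592 0.0227]
187 275 [ 0.5854 -0.0205  0.0351]
545 350 [0.5196 0.2609 0.0989]
[[ 0.   -0.32  0.95]
 [ 0.    0.95  0.32]
 [-1.    0.    0.  ]]
```

The wrist image is simply upside down and its depths agree with the top view: hub (0.520, 0.040), post B (0.527, 0.004). I descend behind post A.

```bash
python3 -m crank '{"translation":[[20,-1,0],[40,-2,0],[60,-3,0],[80,-3,0],[95,-3,0],[105,-3,0],[111,-3,0],[113,-3,0],[113,-3,0],[113,-3,0]],"rot":[[0,0,0],[0,0,0],[0,0,0],[0,0,0],[0,0,0],[0,0,0],[0,0,0],[0,0,0],[0,0,0],[0,0,0]],"hand":[1,1,1,1,1,1,1,1,1,1]}'
cat > push.py <<'E'
from h import *
import sys
C=np.array([.519,.0415]); off=float(sys.argv[1]) # finger centre behind post centre (m)
T=[]
for th in map(float,sys.argv[2:]):
    a=np.radians(th); p=C+.04*np.array([np.cos(a),np.sin(a)])-off*np.array([np.sin(a),-np.cos(a)])
    T.append(((*p,.067),th-90))
s=ctrl.observe(); print(s['eef_pos'].round(4),s['wrist_force'].round(1)); rel(T)
E
python3 push.py .018 108 101 94 87 80 73 66
```

```text
time_s: 3.13
eef_pos: [0.4701, 0.0667, 0.068]
orientation: [-0.253, 1.555, 0.254]
wrist_force: [0.2, -0.4, 0.7]
gripper_width: 0.0002
[0.4701 0.0667 0.068 ] [ 0.2 -0.4  0.7]
([1.0, 0.7, 20.7], [0.5, 0.1, -0.0])
([1.0, 2.5, 25.8], [7.5, 0.1, -0.0])
([1.0, 3.8, 31.0], [14.5, 0.1, -0.0])
([1.1, 4.3, 36.3], [21.5, 0.1, -0.0])
([1.1, 4.3, 41.7], [28.5, 0.1, -0.0])
([1.1, 3.5, 47.0], [35.5, 0.1, -0.0])
([1.1, 2.2, 52.2], [42.5, 0.1, -0.0])
```

```bash
python3 -m crank '{"translation":[[0,0,10],[0,0,16],[0,1,21],[0,2,23],[0,2.5,26],[0,3,28.5],[0,4,31],[0,4,33.5],[0,4.3,36.3],[0,4.3,39],[0,4.3,41.7],[0,4.3,41.7]],"rot":[[0,0,0],[0,0,0],[0.5,0,0],[4,0,0],[7.5,0,0],[11,0,0],[14.5,0,0],[18,0,0],[21.5,0,0],[25,0,0],[28.5,0,0],[28.5,0,0]],"hand":[1,1,1,1,1,1,1,1,1,1,1,1]}'
python3 push.py .018 80 73 66 59 55
python3 - <<'E'
from h import *
for n in('top','wrist'): grab(n,'c')
E
```

```text
time_s: 4.13
eef_pos: [0.5083, 0.0844, 0.0673]
orientation: [0.139, 1.566, -0.139]
wrist_force: [-1.5, 0.2, 1.1]
gripper_width: -0.0001
[0.5083 0.0844 0.0673] [-1.5  0.2  1.1]
([0.3, -0.4, 0.0], [-0.2, -0.0, 0.0])
([0.3, 1.5, 5.0], [6.8, -0.0, 0.0])
([0.3, 2.8, 10.2], [13.8, -0.0, 0.0])
([0.3, 3.4, 15.5], [20.8, -0.0, 0.0])
([0.3, 3.5, 18.6], [24.8, -0.0, 0.0])
```

View pics/c_wrist.png

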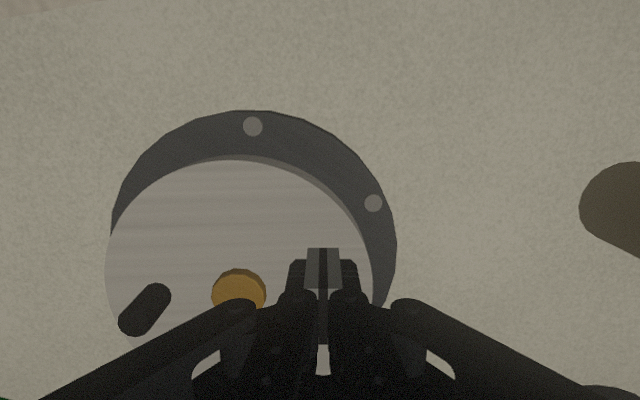

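View pics/c_top.png

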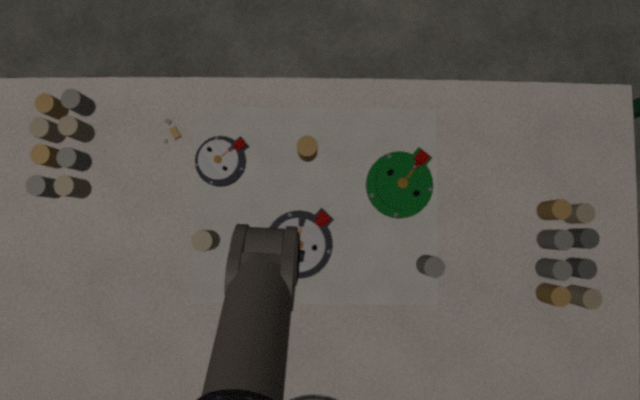

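The platen is turning: post B is now at (314,248) in the top view and (145,310) in the wrist view. I measure its angle from post B.

```bash
cat > ang.py <<'E'
from h import *
import sys
tag=sys.argv[1]
C=np.array([.519,.0415])
for n in ('top','wrist'):
    try: c=dict(np.load(f'pics/{tag}_{n}.npz'))
    except Exception: continue
    P=pts(c); V=c['frame'].max(2)
    r=np.hypot(P[...,0]-C[0],P[...,1]-C[1])
    m=(P[...,2]>.066)&(P[...,2]<.088)&(r>.028)&(r<.052)&(V<60)
    k,l,s,ct=cv2.connectedComponentsWithStats(m.astype(np.uint8))
    for i in range(1,k):
        if s[i,4]<6: continue
        q=P[l==i]; top=q[q[:,2]>np.percentile(q[:,2],95)-.003]; g=(top[:,:2].min(0)+top[:,:2].max(0))/2 if n=='wrist' else q[:,:2].mean(0)
        print(n,s[i,4],ct[i].round(0),'z',q[:,2].max().round(3),g.round(4),'r',np.hypot(*(g-C)).round(4),'ang',np.degrees(np.arctan2(*(g-C)[::-1])).round(1))
E
python3 ang.py a; python3 ang.py b; echo; python3 ang.py c
```

```text
top 19 [314. 240.] z 0.084 [0.5312 0.0041] r 0.0393 ang -71.9
top 22 [282. 250.] z 0.085 [0.5066 0.0795] r 0.0399 ang 108.1
top 17 [314. 239.] z 0.087 [0.5319 0.0041] r 0.0395 ang -71.0
top 6 [280. 249.] z 0.083 [0.5086 0.0827] r 0.0425 ang 104.1
wrist 358 [213. 248.] z 0.081 [0.5323 0.0028] r 0.0409 ang -71.1
wrist 145 [317. 243.] z 0.081 [0.5036 0.0769] r 0.0387 ang 113.5

top 19 [314. 247.] z 0.087 [0.5135 0.0025] r 0.0394 ang -98.0
wrist 155 [323. 257.] z 0.088 [0.498  0.0856] r 0.0488 ang 115.5
wrist 250 [297. 268.] z 0.088 [0.5003 0.0748] r 0.0382 ang 119.4
wrist 1344 [140. 314.] z 0.082 [0.5139 0.0016] r 0.0402 ang -97.2
```

```bash
python3 push.py .018 76.5 73 69.5 66 62.5 59 55.5 52 50
python3 - <<'E'
from h import *
C=np.array([.519,.0415])
for f in('a_top','b_top','b_wrist','c_top'):
    c=dict(np.load(f'pics/{f}.npz'));P=pts(c);h=cv2.cvtColor(c['frame'],cv2.COLOR_RGB2HSV)
    d=np.hypot(P[...,0]-C[0],P[...,1]-C[1])
    m=((h[...,0]<6)|(h[...,0]>172))&(h[...,1]>140)&(d<.115)&(P[...,2]>.03)&(P[...,2]<.042)
    v,u=np.nonzero(m); g=plane(c,u,v,.036)[:,:2]; (cx,sz,an)=cv2.minAreaRect((g*1e3).astype(np.float32)); w=np.array(cx)/1e3-C
    print(f,m.sum(),g.mean(0).round(4),np.degrees(np.arctan2(*(g.mean(0)-C)[::-1])).round(1),'rect',np.round(cx,1),np.round(sz,1),round(an,1),np.hypot(*w).round(4),np.degrees(np.arctan2(w[1],w[0])).round(1))
    hm=(h[...,0]>9)&(h[...,0]<28)&(h[...,1]>90)&(d<.02)&(abs(P[...,2]-.062)<.006); v,u=np.nonzero(hm); 
    if len(u): print('  hub',plane(c,u,v,.062).mean(0).round(4),len(u))
E
```

```text
[0.508  0.0841 0.0673] [-0.5 -0.2 -0.1]
([0.3, 1.0, 2.7], [3.6, 0.0, 0.0])
([0.3, 1.8, 5.2], [7.1, 0.0, 0.0])
([0.3, 2.5, 7.8], [10.6, 0.0, 0.0])
([0.3, 3.1, 10.4], [14.1, 0.0, 0.0])
([0.3, 3.5, 13.1], [17.6, 0.0, 0.0])
([0.3, 3.7, 15.7], [21.1, 0.0, 0.0])
([0.3, 3.8, 18.4], [24.6, 0.0, 0.0])
([0.3, 3.7, 21.1], [28.1, 0.0, 0.0])
([0.3, 3.5, 22.6], [30.1, 0.0, 0.0])
a_top 144 [ 0.5822 -0.0159] -42.2 rect [581.6 -15.5] [29.6 31.3] 45.4 0.0847 -42.3
  hub [0.5191 0.0422 0.062 ] 74
b_top 148 [ 0.5822 -0.0159] -42.2 rect [581.  -14.9] [29.6 33. ] 45.4 0.0838 -42.3
  hub [0.5198 0.0416 0.062 ] 65
b_wrist 771 [ 0.5843 -0.0202] -43.4 rect [584.  -19.8] [30.  25.4] 46.2 0.0893 -43.3
  hub [0.519  0.0403 0.062 ] 781
c_top 148 [ 0.5821 -0.0158] -42.2 rect [581.  -14.9] [29.6 33. ] 45.4 0.0838 -42.3
  hub [0.5194 0.0347 0.062 ] 19
```

```bash
python3 -m crank '{"translation":[[0,1,2.7],[0,1.8,5.2],[0,2.5,7.8],[0,3.1,10.4],[0,3.5,13.1],[0,3.7,15.7],[0,3.8,18.4],[0,3.7,21.1],[0,3.5,22.6],[0,3.5,22.6]],"rot":[[3.6,0,0],[7.1,0,0],[10.6,0,0],[14,0,0],[17.6,0,0],[21,0,0],[24.6,0,0],[28,0,0],[30,0,0],[30,0,0]],"hand":[1,1,1,1,1,1,1,1,1,1]}'
python3 -c "
from h import *
for n in('top','wrist'): grab(n,'d')"
python3 ang.py d; python3 push.py .018 50 48 46 45 44 43
```

```text
time_s: 5.07
eef_pos: [0.531, 0.0839, 0.0674]
orientation: [0.546, 1.501, -0.546]
wrist_force: [-0.1, 2.7, 0.2]
gripper_width: 0.0005
top 20 [311. 255.] z 0.085 [0.4949 0.01  ] r 0.0396 ang -127.5
wrist 148 [323. 257.] z 0.088 [0.5231 0.0902] r 0.0489 ang 85.2
wrist 244 [297. 268.] z 0.088 [0.5196 0.0796] r 0.0381 ang 89.1
wrist 1340 [142. 315.] z 0.081 [0.4956 0.0098] r 0.0394 ang -126.5
[0.5306 0.0836 0.0673] [-0.5  1.4 -0.4]
([0.3, 0.3, 0.1], [0.2, 0.0, -0.0])
([0.3, 0.9, 1.5], [2.2, 0.0, -0.0])
([0.3, 1.4, 3.0], [4.2, 0.0, -0.0])
([0.3, 1.7, 3.7], [5.2, 0.0, -0.0])
([0.3, 1.9, 4.4], [6.2, 0.0, -0.0])
([0.3, 2.2, 5.1], [7.2, 0.0, -0.0])
```

View pics/d_wrist.png

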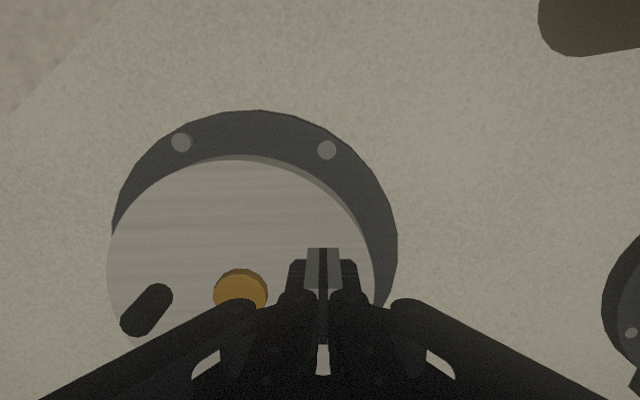

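View pics/d_top.png

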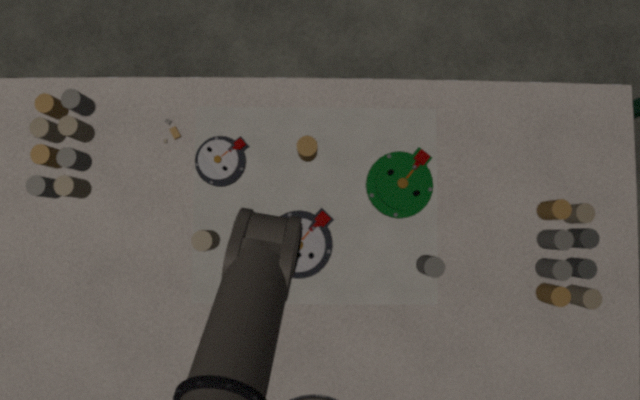

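Post B is at about -127°, so about 5.8° remains. I make the final nudge, then back off along tool -z and lift.

```bash
python3 -m crank '{"translation":[[0,0.9,1.5],[0,1.4,3],[0,1.7,3.7],[0,1.9,4.3],[0,1.9,4.3],[0,1.9,-5],[0,1.9,-15],[-20,1.9,-15],[-45,1.9,-15],[-70,1.9,-25],[-90,1.9,-40],[-90,1.9,-40]],"rot":[[2.2,0,0],[4.2,0,0],[5.2,0,0],[6,0,0],[6,0,0],[6,0,0],[6,0,0],[6,0,0],[6,0,0],[6,0,0],[6,0,0],[6,0,0]],"hand":[1,1,1,1,1,1,1,1,1,1,1,1]}'
python3 - <<'E'
from h import *
for n in('top','wrist'): c=grab(n,'e')
E
python3 ang.py e
```

```text
time_s: 6.17
eef_pos: [0.5004, 0.1127, 0.16]
orientation: [0.628, 1.478, -0.623]
wrist_force: [1.2, 0.7, 0.6]
gripper_width: -0.0
top 20 [286. 233.] z 0.086 [0.5469 0.0706] r 0.0403 ang 46.2
top 19 [309. 256.] z 0.084 [0.4917 0.0134] r 0.0392 ang -134.1
wrist 405 [218. 294.] z 0.082 [0.4916 0.012 ] r 0.0403 ang -133.0
```

View pics/e_wrist.png

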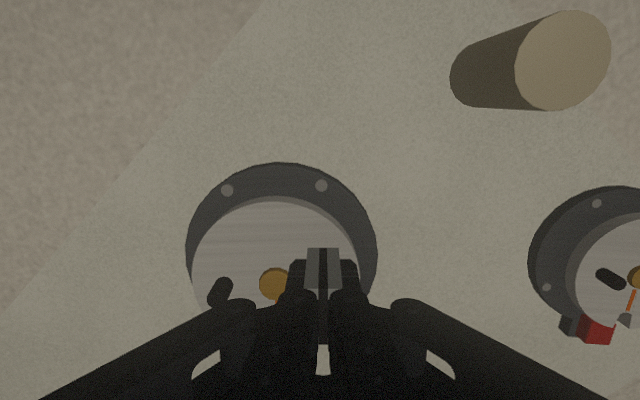

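Run:
```python
import cv2
f=cv2.imread('pics/e_top.png');cv2.imwrite('pics/e_crop.png',cv2.resize(f[195:290,250:350],None,fx=6,fy=6,interpolation=cv2.INTER_CUBIC))
```

```text
(no output)
```

View pics/e_crop.png

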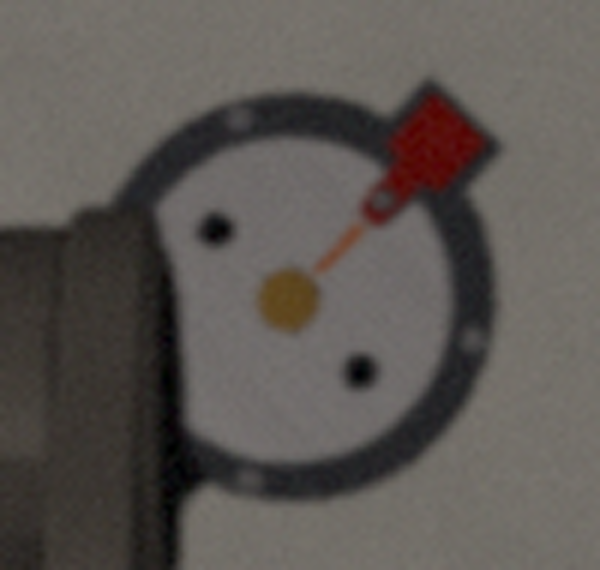

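The top view shows the pin centred in the notch at crop (383,200), in line with the orange line. The posts are at 46.2° and -133.5°, on target. I now move over the hub, turning the jaws off the line of posts.

Run:
```python
from h import *
rel([((.5192,.0415,.16),10),((.5192,.0415,.07),10),((.5192,.0415,.052),10)])
```

```text
([-2.4, -35.6, 63.4], [-55.9, 0.0, -0.1])
([87.6, -35.8, 63.5], [-55.9, 0.0, -0.1])
([105.6, -35.8, 63.5], [-55.9, 0.0, -0.1])
```

```bash
python3 -m crank '{"translation":[[0,-5,9],[0,-10,18],[0,-15,27],[0,-20,36],[0,-25,45],[0,-30,54],[0,-36,63.5],[15,-36,63.5],[30,-36,63.5],[45,-36,63.5],[60,-36,63.5],[60,-36,63.5]],"rot":[[-7,0,0],[-14,0,0],[-21,0,0],[-28,0,0],[-35,0,0],[-42,0,0],[-49,0,0],[-56,0,0],[-56,0,0],[-56,0,0],[-56,0,0],[-56,0,0]],"hand":[1,1,1,1,1,1,1,1,1,1,1,1]}'
python3 - <<'E'
from h import *
rel([((.5192,.0415,.066),10),((.5192,.0415,.052),10)])
E
```

```text
time_s: 7.27
eef_pos: [0.5173, 0.0393, 0.0942]
orientation: [-0.138, 1.571, 0.136]
wrist_force: [-1.3, 0.0, -0.4]
gripper_width: 0.0001
([28.2, 1.9, 2.3], [-0.0, -0.3, 0.0])
([42.2, 1.9, 2.4], [-0.0, -0.3, 0.0])
```

```bash
python3 -m crank '{"translation":[[14,2,2],[24,2,2],[30,2,2],[32,2,2],[34,2,2],[36,2,2],[38,2,2],[39,2,2],[39,2,2]],"rot":[[0,0,0],[0,0,0],[0,0,0],[0,0,0],[0,0,0],[0,0,0],[0,0,0],[0,0,0],[0,0,0]],"hand":[1,1,1,1,1,1,1,1,1]}'
```

```text
time_s: 8.02
eef_pos: [0.5212, 0.0422, 0.0586]
orientation: [-0.137, 1.566, 0.137]
wrist_force: [0.0, 0.1, -0.1]
gripper_width: 0.0
```

```bash
python3 -m crank '{"translation":[[1,0,0],[2,0,0],[3,0,0],[3,0,0]],"rot":[[0,0,0],[0,0,0],[0,0,0],[0,0,0]],"hand":[1,1,1,1]}'; python3 -m crank '{"translation":[[1,0,0],[2,0,0],[3,0,0],[3,0,0]],"rot":[[0,0,0],[0,0,0],[0,0,0],[0,0,0]],"hand":[1,1,1,1]}'
```

```text
time_s: 8.35
eef_pos: [0.5212, 0.0421, 0.0556]
orientation: [-0.137, 1.566, 0.137]
wrist_force: [-0.5, -1.2, 1.0]
gripper_width: -0.0001
time_s: 8.68
eef_pos: [0.5212, 0.0422, 0.0525]
orientation: [-0.137, 1.566, 0.137]
wrist_force: [-1.2, -0.2, 2.0]
gripper_width: 0.0001
```

```bash
python3 -m crank '{"translation":[[1,0,0],[1.5,0,0],[2,0,0],[2,0,0]],"rot":[[0,0,0],[0,0,0],[0,0,0],[0,0,0]],"hand":[1,1,1,1]}'
python3 - <<'E'
from h import *
for n in ('top','scene','wrist'):
    c=grab(n,'f');P=pts(c)
    r=np.hypot(P[...,0]-.5192,P[...,1]-.0415)
    m=(r>.02)&(r<.062)&(P[...,2]>.035)&(P[...,2]<.066); print(n,m.sum(),np.median(P[m][:,2]),np.histogram(P[m][:,2],bins=np.arange(.035,.067,.003)))
E
```

```text
time_s: 9.02
eef_pos: [0.5214, 0.0422, 0.0517]
orientation: [-0.136, 1.566, 0.138]
wrist_force: [-9.5, -1.8, 35.9]
gripper_width: 0.0003
top 43 0.04568464372931258 (array([ 0,  2,  8, 24,  6,  3,  0,  0,  0,  0]), array([0.035, 0.038, 0.041, 0.044, 0.047, 0.05 , 0.053, 0.056, 0.059,
       0.062, 0.065]))
scene 682 0.04610475022426119 (array([  8,   9,  60, 396, 170,   6,   8,  12,   6,   6]), array([0.035, 0.038, 0.041, 0.044, 0.047, 0.05 , 0.053, 0.056, 0.059,
       0.062, 0.065]))
wrist 35132 0.04562829941676817 (array([    0,     0,   118, 34237,   424,    60,    52,    68,    77,
          64]), array([0.035, 0.038, 0.041, 0.044, 0.047, 0.05 , 0.053, 0.056, 0.059,
       0.062, 0.065]))
```

View pics/f_wrist.png

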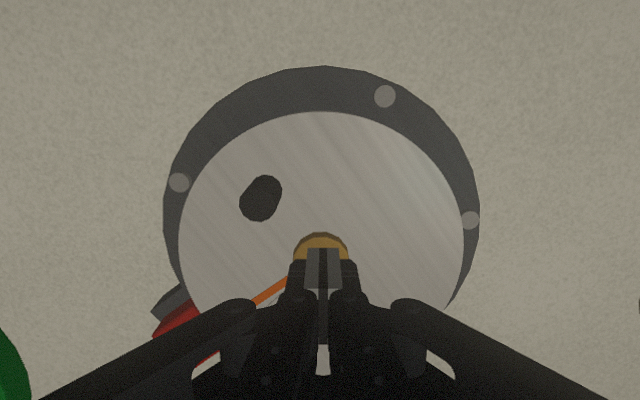

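Seated: TCP is at z 0.0517, a hard stop of 36 N, and the face measures 0.0456–0.046 m in all three views. The wrist view shows the fingertip on the hub at (320,250). I lift clear and check.

```bash
python3 -m crank '{"translation":[[-2,0,0],[-6,0,0],[-15,0,0],[-35,0,0],[-60,0,0],[-90,0,0],[-120,0,-20],[-140,0,-50],[-140,0,-80],[-140,0,-80],[-140,0,-80]],"rot":[[0,0,0],[0,0,0],[0,0,0],[0,0,0],[0,0,0],[0,0,0],[0,0,0],[0,0,0],[0,0,0],[0,0,0],[0,0,0]],"hand":[1,1,1,1,1,1,1,1,1,1,1]}'
python3 - <<'E'
from h import *
for n in ('top','scene','wrist'):
    c=grab(n,'g');P=pts(c)
    r=np.hypot(P[...,0]-.5192,P[...,1]-.0415)
    m=(r>.02)&(r<.062)&(P[...,2]>.035)&(P[...,2]<.066); print(n,m.sum(),np.median(P[m][:,2]))
    if n=='top':
        cv2.imwrite('pics/g_crop.png',cv2.resize(c['frame'][195:290,250:350,::-1],None,fx=6,fy=6,interpolation=cv2.INTER_CUBIC))
        for k,(u,v) in dict(grey=(432,266),ochre=(307,147),buff=(203,241)).items():
            w=P[v-20:v+20,u-20:u+20]; mm=(w[...,2]>.09)&(w[...,2]<.115); print(k,w[mm].mean(0).round(4))
print(ctrl.observe()['wrist_force'])
E
```

```text
time_s: 10.08
eef_pos: [0.4415, 0.0285, 0.1912]
orientation: [-0.136, 1.565, 0.139]
wrist_force: [-0.4, 1.2, 0.0]
gripper_width: -0.0001
top 1727 0.046656564416315716
grey [ 0.47   -0.2775  0.1005]
ochre [0.7521 0.0234 0.1001]
buff [0.5274 0.2649 0.1006]
scene 792 0.04629267384489694
wrist 7498 0.04568693637281762
[ 0.35388821 -0.27703717 -0.61275217]
```

View pics/g_crop.png

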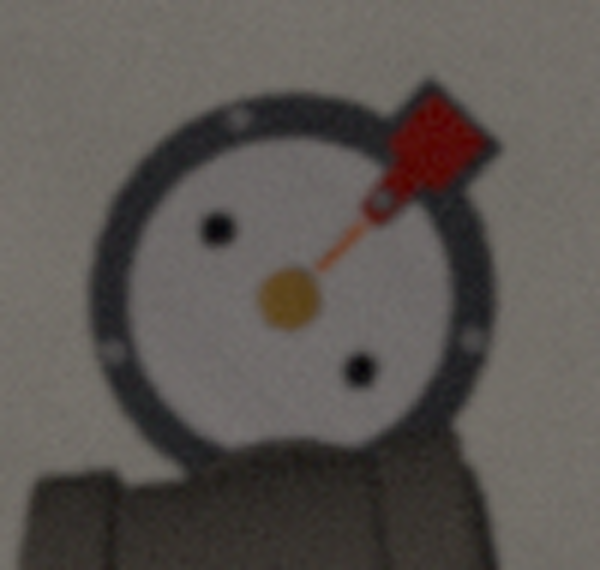

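View pics/g_wrist.png

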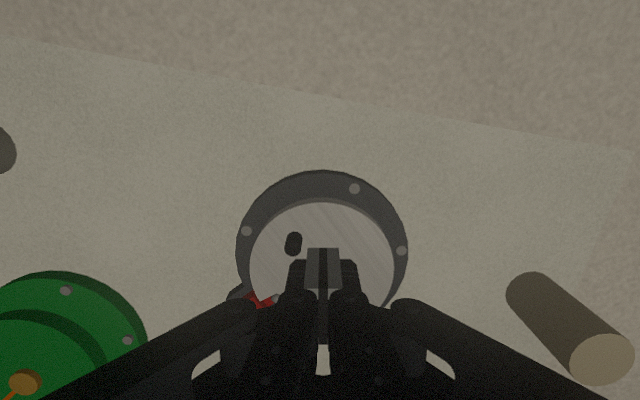

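The pin sits in the notch at crop (383,200). The platen face has stayed at about 0.046 m, the cores have not moved and the arm is clear.

```bash
python3 -c "
from cell import ctrl
print(ctrl.job_done())"
```

```text
the job is handed in; nothing more can be done
None
```

The platen is seated with the pin in its notch, and the job is handed in at about 10 s of the 45 s allowed. No verdict was reported.

I pushed post A of the larger grey platen clockwise about 62° with closed fingertips. I then pressed the hub down to a hard stop, with the fingertip at z 0.0517 m and 36 N at the wrist, and lifted clear.

Last checks, taken after lifting clear:
- **Platen height:** the face measures 0.0457–0.0467 m in the three cameras, against 0.046 m when seated.
- **Notch and pin:** the top view shows the pin centred in the notch.
- **Cores:** all three are within about 1 mm of where they started.
- **Arm:** it is clear, about 0.19 m up, with the wrist force near zero.

Two readings did not quite agree. The key bearing came out at -42.3° from the top camera and -43.3° from the wrist camera. During the press the wrist force read only about 2 N until the hard stop, where I expected about 6 N. Neither affected the result as measured.

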